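Wipe fallen plaster off the sorting board

ROBOT

A 6-joint arm with a two-finger parallel gripper is mounted at the origin on the work surface. World frame = base frame: x ahead of the robot, y to its left, z up, the work surface at z = 0. Lengths are in m, angles in rad, forces in N, time in s.
With the tool pointing down it reaches from about 0.35 to 0.775 m from the base axis. Payload 5.5 kg.
Tool frame: the origin (TCP) lies at the very end of the fingers, on their centre line; the grasp point (between the pads) lies 19 mm behind it; x points along the fingers, y is the direction in which the jaws open and shut, and the axes are right-handed (so a half turn about x gives the same grasp; the last joint's range is limited). The gripper opens to 85 mm and grips with 20 to 120 N. Pads are 22 mm wide; open, the fingers measure 114 mm over their backs; the gripper's body (76 mm by 85 mm) begins 54 mm behind the grasp point. The pads swing forward as they close: fully open they stand 13 mm farther back than shut.
Start: joints at [-1.43, 0.313, 0.046, 1.304, 0, 1.431], TCP at [0.159, -0.553, 0.231] pointing down, gripper open.
Joint ranges: [-2.76, 2.76], [-0.86, 1.69], [-1.03, 1.26], [-2.2, 2.34], [-1.47, 1.5], [-3.14, 3.14]. Speed limits (rad/s): [2.57, 2.57, 3.14, 3.14, 3.14, 3.14].

INTERFACE

Orientations are given as a unit quaternion [w, x, y, z].
In Python, from rig import robot gives the robot as it stands.
- The arm moves only by the tool drive_tool, never from a script. Its argument "increments" is a list that holds one entry, the list of rows, each a list of 5 numbers: the opening in per cent of the stroke, from 0 (shut) to 100 (fully open), then the shift along the world's x, y, z in m, then the turn about the world's z in rad. A call has 1 to 20 rows; each row is the pose to reach, as a shift and turn from the pose commanded when the call began; what a row does not reach only later rows make up. A row lasts 1/10 s, in which the tool goes at most 50 mm and 8.59 degrees, less where a joint would pass 70% of its speed; a pose out of reach is approached as far as the arm can. A call with a gripper value outside its range is refused whole. The fingers move at their own pace and stop on an object; "force" is the grip in N (left out, the last holds). Time passes only in rows, so rows that repeat a pose let the fingers close. It gives the time, the measured TCP pose, the force and the opening at its end, in the units of the state.
- robot.observe(): the state, without advancing time (a new reading comes with each control period).
- robot.snapshot(name): name is "side" or "top" or "wrist"; returns the picture (400x640x3 uint8, red, green, blue); there is no depth.
- robot.camera_model(name): a dict with "K" (3x3 intrinsics, pixels), "xyz" and "rotation" of the camera in the world. Camera axes: x right, y down, z forward; pixel columns grow to the right and rows downward; lengths in m; the calibration is good to about 2 mm. A picture is of the moment at which its call begins: read the wrist's pose just before it. camera_model takes no time and is no camera call; for the wrist camera it gives the pose at the moment of the call.
- robot.finish_job(): hands the job in, once; it reports no verdict.
Trained networks look in the newest picture that a camera, given by its name, has taken for a name from the list of things; names that differ only in an ending like _2 or _b are one class to them, and where a whole thing is asked for, a point or a joint stands for the part that bears it (a point fixed in the world has none). Each returns a list of dicts, best first, with "score" (0 to 1); they miss things now and then, are a little off and sometimes report something else, mostly with a low value. They report only what shows in the picture. A call takes as long as a camera call.
- robot.boxes_of(query, camera): "position" ([x, y, z] in m, in world coordinates, good to about 4 mm: the middle of the surface that is visible of it).
- robot.tip_of(query, camera): "position" ([x, y, z] in m, in world coordinates, good to about 4 mm: a listed point, or the origin of a listed thing).
The state is a dict: "time": time; "joints": joint angles; "joint_velocities": joint speeds; "tau": joint torques, N m; "tcp_pos": TCP position; "eef_rot": TCP orientation; "wrist_force": force on the tool from outside, world axes, zero at the start; "ft_torque": the same for the moment, N m; "finger_gap": opening from 0.0 (shut) to 1.0 (fully open).
Only numpy, scipy, OpenCV 4.12 (cv2) and the standard library are available. Lean on these libraries where they do the work, as an engineer would, in place of code of your own. Each camera call takes 0.05 s, during which the arm holds its last target. There are 200 camera calls.

TASK

Plaster flakes have fallen on the tilting sorting board in the jar cellar. Take the scraper block, press its sole lightly onto the board near the carton end, and, keeping it on the board, wipe along to the tray end until all five flakes have gone over that end into the catch tray; move the flakes only with the scraper, never lean hard on the board, and leave the jars and the can alone. Then stand the scraper upright on the middle of its rubber pad and let go.

Things in the scene. Friction and masses are not known exactly. Their poses are not given: they have to be found in the camera images.
- scraper: Scraper block, 220 g: steel-soled wooden block 116 long (its x) x 30 (its y) x 26 mm high, with an upright wooden handle fin 60 (x) x 18 (y) x 41 mm tall centred on top; 67 mm high overall. Origin: centre of the sole's underside, z up. Wipe along its y, with its 116 mm long side leading; pinch the fin across its 18 mm.
- pad: Parking pad of the scraper, flat black rubber 150 (x) x 90 (y) x 4 mm, fixed to the bench. Origin: centre of its underside. The scraper starts standing on it; it may be left of or right of the board.
- stand: Fixed foot of the tilting sorting board; origin on the bench under the board's middle. The grey board it carries is 260 long (y) x 156 mm wide (x); wooden strips 8 wide, 11 mm high line both long edges (140 mm clear between), short ends open. A stiff friction pivot at mid-length leaves it at an unmeasured slope along y: its ends up to 9 mm above or below level. Feel for the surface.
- board_mid (a point): Middle of the board's upper surface (about 60 mm above the bench whatever the slope).
- tray: Fixed open sheet-steel catch tray 170 (x) x 110 (y) x 28 mm high, walls 4 mm, tucked 15 mm under one short end of the board, its centre 170 mm from the board's middle. Origin: centre of its underside; axes parallel to the stand's. A cardboard carton, 60 mm high, stands 15 mm from the board's other short end.
- chip1: Loose flat flake of plaster on the board, about 34 x 30 mm, 9 mm thick, 12 g. Origin: centre of its underside.
- chip2: Loose flat flake of plaster on the board, about 32 x 32 mm, 9 mm thick, 12 g. Origin: centre of its underside.
- chip3: Loose flat flake of plaster on the board, about 36 x 26 mm, 9 mm thick, 12 g. Origin: centre of its underside.
- chip4: Loose flat flake of plaster on the board, about 30 x 26 mm, 9 mm thick, 12 g. Origin: centre of its underside.
- chip5: Loose flat flake of plaster on the board, about 32 x 34 mm, 9 mm thick, 12 g. Origin: centre of its underside.
- jar_front: Bystander: glass jar 72 mm in diameter, 105 mm tall, between robot and board. Origin: centre of its underside.
- jar_back: Bystander: glass jar 84 mm in diameter, 125 mm tall, beyond the board. Origin: centre of its underside.
- can: Bystander: tin can 74 mm in diameter, 100 mm tall, beyond the board. Origin: centre of its underside.

How it is judged:
On the way, in this order (a step that is already met when the one before it is completed fails the run):
1. the scraper rests on the board under light pressure (over 1 N) in the quarter at the carton's end (contact force between scraper and stand above 1 N and x of scraper in the frame of stand between -0.04 and 0.04 m and horizontal distance between scraper and tray above 0.225 m), for 0.15 s.
2. the scraper is wiped on to the tray's end and still bears on the board there (over 1 N) (contact force between scraper and stand above 1 N and x of scraper in the frame of stand between -0.04 and 0.04 m and horizontal distance between scraper and tray below 0.095 m), for 0.1 s.
At the end, for the whole second after the job is handed in: All five flakes lie inside the catch tray, at rest; the scraper stands upright (within 0.1 rad) on its pad, its centre within 35 mm of the pad's centre, released and at rest (x of chip1 in the frame of tray between -0.083 and 0.083 m and y of chip1 in the frame of tray between -0.053 and 0.053 m and z of each of chip1, chip2, chip3, chip4, chip5 in the frame of tray below 0.028 m and linear speed of each of chip1, chip2, chip3, chip4, chip5 below 0.03 m/s and x of chip2 in the frame of tray between -0.083 and 0.083 m and y of chip2 in the frame of tray between -0.053 and 0.053 m and x of chip3 in the frame of tray between -0.083 and 0.083 m and y of chip3 in the frame of tray between -0.053 and 0.053 m and x of chip4 in the frame of tray between -0.083 and 0.083 m and y of chip4 in the frame of tray between -0.053 and 0.053 m and x of chip5 in the frame of tray between -0.083 and 0.083 m and y of chip5 in the frame of tray between -0.053 and 0.053 m and horizontal distance between scraper and pad below 0.035 m and angle between scraper's own z axis and vertical below 0.1 rad and z of scraper in the frame of pad below 0.009 m and linear speed of scraper below 0.02 m/s); the robot touches nothing.
It fails at once if the scraper is pressed on the board with more than 70 N (contact force between scraper and stand above 70 N).
It fails at once if the robot itself leans on the board (over 10 N) (contact force between the arm and stand above 10 N).
It fails at once if a flake is touched by the robot itself rather than by the scraper (contact force between any of the fingers, the arm and chip1 above 0.5 N or contact force between any of the fingers, the arm and chip2 above 0.5 N or contact force between any of the fingers, the arm and chip3 above 0.5 N or contact force between any of the fingers, the arm and chip4 above 0.5 N or contact force between any of the fingers, the arm and chip5 above 0.5 N).
It fails at once if a jar or the can is moved by more than 25 mm or tipped (distance of any of jar_front, jar_back, can from where it was at the start of the episode above 0.025 m or angle between any of jar_front, jar_back, can's own z axis and vertical above 0.3 rad).
It also fails if it takes over 54 s, if anything falls off the work surface, if the arm or the gripper's body presses on something with over 40 N, if the wrist force passes 120 N, or if a joint passes its speed limit or range.

## Working session

There is one attempt and no reset: what is moved stays moved. The work goes in short steps, Python scripts to look and compute and a tool call to move; the robot and the scene stay as the last step left them, time stands still between calls to the robot, and variables do not carry over. Pictures are saved under pics/ and viewed, about 8 in all and at most 12, crops included, and the job is handed in when it is done.

Besides the shell and the picture viewer there is one more tool, called after ">>>" as a command line: name --argument value ..., lists and objects as JSON in quotes. drive_tool: Moves the arm, as the interface text tells. Its arguments: {"type":"object","properties":{"increments":{"type":"array"},"force":{"type":"number"}},"required":["increments"]}

```bash
mkdir -p pics
python3 - <<'E'
from rig import robot
import cv2,numpy as np
s=robot.observe();print(s['time'],s['tcp_pos'],s['eef_rot'])
for c in ['top','side']:
    im=robot.snapshot(c);cv2.imwrite(f'pics/{c}0.png',im[:,:,::-1])
    m=robot.camera_model(c);print(c,np.round(m['K'],1).tolist(),np.round(m['xyz'],3),np.round(m['rotation'],3).tolist())
    if c=='top':
        for q in ['scraper','pad','stand','board_mid','tray','chip1','jar_front','jar_back','can']:
            r=robot.tip_of(q,c);print(q,[(np.round(d['position'],3).tolist(),round(d['score'],2)) for d in r[:6]])
E
```

```text
0.0 [ 0.15926529 -0.55197388  0.23038403] [-0.09828179 -0.7001492  -0.09959473  0.7001519 ]
top [[452.3, 0.0, 318.9], [0.0, 452.3, 194.5], [0.0, 0.0, 1.0]] [0.427 0.016 1.172] [0.039, -0.702, 0.708, -0.057]
scraper [([0.482, -0.398, 0.004], 0.72)]
pad [([0.486, -0.39, -0.003], 0.87)]
stand [([0.547, 0.016, 0.003], 0.97)]
board_mid [([0.546, 0.016, 0.058], 0.77), ([0.564, -0.023, 0.062], 0.39)]
tray [([0.538, 0.189, -0.002], 0.72)]
chip1 [([0.561, -0.021, 0.062], 0.7), ([0.517, 0.063, 0.058], 0.61), ([0.522, -0.028, 0.061], 0.59), ([0.585, 0.014, 0.062], 0.58), ([0.58, 0.052, 0.063], 0.4)]
jar_front [([0.351, -0.061, 0.003], 0.74)]
jar_back [([0.75, 0.119, -0.001], 0.75), ([0.522, -0.027, 0.058], 0.64), ([0.485, -0.389, 0.002], 0.59)]
can [([0.753, 0.121, 0.002], 0.67), ([0.754, -0.157, 0.002], 0.66), ([0.563, -0.021, 0.062], 0.39)]
side [[446.0, 0.0, 319.6], [0.0, 446.0, 194.0], [0.0, 0.0, 1.0]] [0.217 0.829 0.664] [0.094, -0.17, 0.862, -0.468]
```

View pics/top0.png

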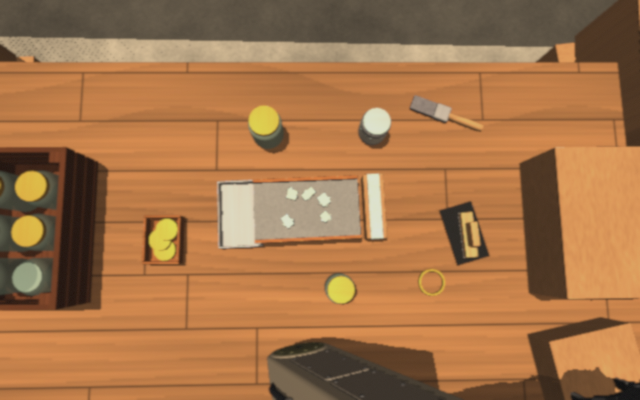

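View pics/side0.png

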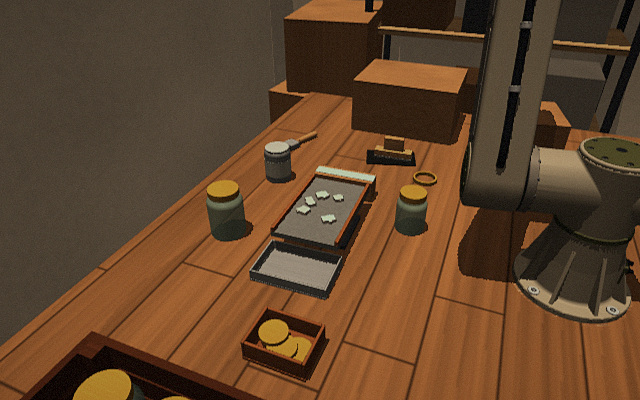

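Tray lies at +y (left in the top view, ~(237,214)), the carton at −y (~(375,207)), five flakes at px 285–330 / 190–222, and the scraper on the turned pad at ~(468,235). Next I enlarge the view for the angles.

```bash
cat > h.py <<'E'
import numpy as np,cv2
from rig import robot
from scipy.spatial.transform import Rotation as R
def proj(cam,px,z):
    m=robot.camera_model(cam);K=np.array(m['K']);r=np.array(m['rotation'])
    r=R.from_quat(r[[1,2,3,0]]).as_matrix() if r.shape==(4,) else r
    o=np.array(m['xyz'])
    d=r@np.linalg.inv(K)@np.array([px[0],px[1],1.]);return o+d*(z-o[2])/d[2]
def yaw():
    q=np.array(robot.observe()['eef_rot']);M=R.from_quat(q[[1,2,3,0]]).as_matrix();return M
E
python3 - <<'E'
from h import *
im=cv2.imread('pics/top0.png')
a=cv2.resize(im[165:260,210:400],None,fx=4,fy=4,interpolation=cv2.INTER_CUBIC)
b=cv2.resize(im[195:275,430:500],None,fx=4.75,fy=4.75,interpolation=cv2.INTER_CUBIC)
b=cv2.resize(b,(332,380));cv2.imwrite('pics/crop.png',cv2.resize(a,(760,380)));cv2.imwrite('pics/cropb.png',b)
print(yaw().round(3).tolist())
# pad segmentation: dark
g=im[195:275,430:500].max(axis=2)
n,l,st,c=cv2.connectedComponentsWithStats((g<60).astype(np.uint8))
k=1+np.argmax(st[1:,4]);pts=np.argwhere(l==k)[:,::-1].astype(np.float32)+[430,195]
bx=cv2.boxPoints(cv2.minAreaRect(pts.astype(np.float32)));print(bx)
P=np.array([proj('top',p,0.004) for p in bx]);print(P.round(3),P.mean(0).round(4));e=P-np.roll(P,1,0);print(np.linalg.norm(e,axis=1),np.degrees(np.arctan2(e[:,1],e[:,0])))
E
```

```text
[[-0.0, 0.277, -0.961], [-0.0, -0.961, -0.277], [-1.0, 0.0, 0.0]]
[[440.6604  210.81136]
 [469.71698 202.50948]
 [484.88678 255.6038 ]
 [455.8302  263.9057 ]]
[[ 0.542 -0.333  0.004]
 [ 0.563 -0.411  0.004]
 [ 0.425 -0.443  0.004]
 [ 0.404 -0.366  0.004]] [ 0.4836 -0.3884  0.004 ]
[0.14138824 0.08069946 0.14201989 0.07946353] [  13.44166418  -74.70413905 -167.04991393  104.87284506]
```

View pics/crop.png

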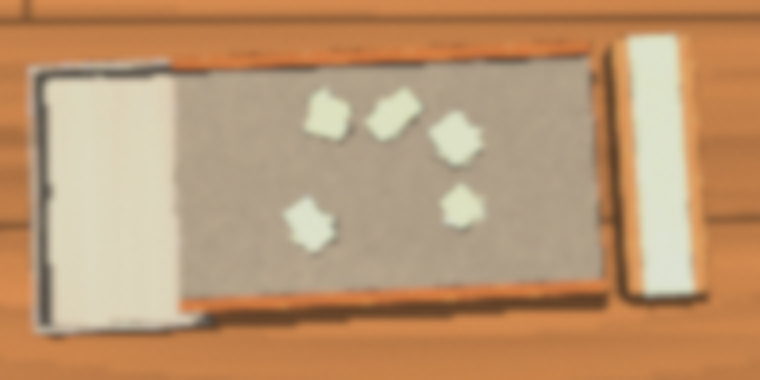

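View pics/cropb.png

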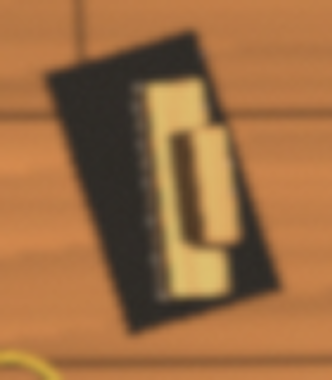

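The board's grey surface spans (176,70)–(600,283) in the crop, slightly skewed. The scraper's fin top is ~(190,127)–(242,242) in the pad crop and turned a bit differently from the pad. Now the angles.

Run:
```python
from h import *
def an(P,i,j):
    d=P[j]-P[i];return round(np.degrees(np.arctan2(d[1],d[0])),1),round(np.linalg.norm(d),3)
f=lambda p,z:proj('top',(210+p[0]/4,165+p[1]/4),z)
B=np.array([f(p,.071) for p in [(172,60),(590,45),(605,295),(182,306)]])
print('board',B.round(3).tolist(),B.mean(0),[an(B,0,1),an(B,3,2),an(B,0,3),an(B,1,2)])
f=lambda p,z:proj('top',(430+p[0]*70/332,195+p[1]*80/380),z)
S=np.array([f(p,.030) for p in [(143,82),(205,78),(232,296),(163,298)]])
print('body',S.mean(0),[an(S,3,0),an(S,2,1),an(S,0,1)])
S=np.array([f(p,.071) for p in [(190,127),(228,124),(241,242),(202,246)]])
print('fin',S.mean(0),[an(S,3,0),an(S,2,1),an(S,0,1)])
S=np.array([f(p,.004) for p in [(46,74),(193,30),(281,288),(130,333)]])
print('pad',S.mean(0),[an(S,3,0),an(S,2,1),an(S,0,1)])
print([ (np.round(d['position'],3),d['score']) for d in robot.tip_of('scraper','top')])
```

```text
board [[0.615, 0.148, 0.071], [0.623, -0.11, 0.071], [0.469, -0.116, 0.071], [0.464, 0.141, 0.071]] [0.54273397 0.01586532 0.071     ] [(np.float64(-88.2), np.float64(0.258)), (np.float64(-89.0), np.float64(0.256)), (np.float64(-177.2), np.float64(0.151)), (np.float64(-177.9), np.float64(0.154))]
body [ 0.4783235  -0.39561859  0.03      ] [(np.float64(2.3), np.float64(0.115)), (np.float64(3.9), np.float64(0.117)), (np.float64(-86.8), np.float64(0.034))]
fin [ 0.47801163 -0.39633069  0.071     ] [(np.float64(2.6), np.float64(0.061)), (np.float64(3.0), np.float64(0.061)), (np.float64(-86.0), np.float64(0.02))]
pad [ 0.4837301  -0.39231745  0.004     ] [(np.float64(15.6), np.float64(0.147)), (np.float64(15.9), np.float64(0.147)), (np.float64(-74.0), np.float64(0.086))]
[(array([ 0.482, -0.398,  0.004]), 0.72)]
```

>>> drive_tool --increments '[[[100,0.05,0.024,0,0],[100,0.09,0.045,0,-0.05],[100,0.13,0.065,0,-0.1],[100,0.17,0.085,0,-0.15],[100,0.21,0.105,0,-0.2],[100,0.25,0.125,0,-0.229],[100,0.29,0.142,-0.02,-0.229],[100,0.32,0.157,-0.06,-0.229],[100,0.32,0.157,-0.08,-0.229],[100,0.32,0.157,-0.08,-0.229],[100,0.32,0.157,-0.08,-0.229]]]' --force 60

```text
time: 1.7
tcp_pos: [0.4791, -0.3955, 0.1515]
eef_rot: [-0.018, -0.707, -0.018, 0.707]
wrist_force: [0.6, 0.5, -0.1]
finger_gap: 1.001
```

Run:
```python
from h import *
M=yaw();s=robot.observe();print(s['time'],s['tcp_pos'],np.degrees(np.arctan2(M[1,1],M[0,1])),s['wrist_force'])
im=robot.snapshot('wrist');cv2.imwrite('pics/w1.png',im[:,:,::-1])
for q in ['scraper','pad']: print(q,[(np.round(d['position'],3).tolist(),round(d['score'],2)) for d in robot.tip_of(q,'wrist')])
```

```text
1.7 [ 0.47909514 -0.39548411  0.15152569] -87.03285372306142 [ 0.61459605  0.5279828  -0.07258091]
scraper [([0.48, -0.398, 0.003], 0.61)]
pad [([0.486, -0.394, -0.001], 0.62)]
```

View pics/w1.png

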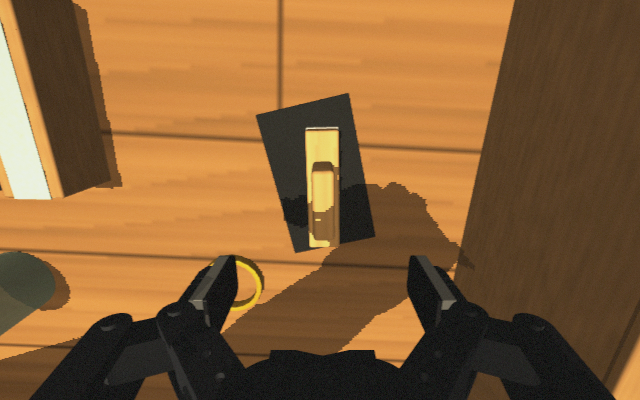

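The wrist view shows the fin upright at ~(322,190), centred between the fingers and parallel to the pads, with the pad behind it turned ~13°. Descending to grip.

>>> drive_tool --increments '[[[100,0,-0.001,-0.04,0],[100,0,-0.001,-0.08,0],[100,0,-0.001,-0.105,0],[100,0,-0.001,-0.112,0],[100,0,-0.001,-0.112,0],[0,0,-0.001,-0.112,0],[0,0,-0.001,-0.112,0],[0,0,-0.001,-0.112,0],[0,0,-0.001,-0.112,0],[0,0,-0.001,-0.112,0],[0,0,-0.001,-0.112,0],[0,0,-0.001,-0.112,0],[0,0,-0.001,-0.112,0]]]' --force 60

```text
time: 3.15
tcp_pos: [0.4797, -0.3969, 0.0401]
eef_rot: [0.019, 0.707, 0.018, -0.707]
wrist_force: [-1.4, -0.2, 5.5]
finger_gap: 0.204
```

>>> drive_tool --increments '[[[0,0,0,0.02,0],[0,0,0,0.06,0],[0,0,0,0.1,0],[0,0.01,0.04,0.12,0],[0,0.02,0.08,0.12,0],[0,0.03,0.12,0.12,0],[0,0.04,0.16,0.12,0],[0,0.05,0.2,0.12,0],[0,0.06,0.24,0.12,-0.015],[0,0.066,0.28,0.12,-0.015],[0,0.071,0.308,0.12,-0.015],[0,0.071,0.313,0.11,-0.015],[0,0.071,0.313,0.09,-0.015],[0,0.071,0.313,0.075,-0.015],[0,0.071,0.313,0.075,-0.015],[0,0.071,0.313,0.075,-0.015]]]'

```text
time: 4.75
tcp_pos: [0.5497, -0.0839, 0.1137]
eef_rot: [-0.013, -0.706, -0.013, 0.708]
wrist_force: [-1.2, 0.4, -1.3]
finger_gap: 0.193
```

Run:
```python
from h import *
s=robot.observe();print(s['time'],s['tcp_pos'],s['wrist_force'],s['ft_torque'],s['finger_gap'])
im=robot.snapshot('side');cv2.imwrite('pics/s2.png',cv2.resize(im[140:260,230:430,::-1],None,fx=4,fy=4))
```

```text
4.75 [ 0.54968272 -0.08386923  0.11368746] [-1.22727184  0.36665455 -1.30458956] [ 0.00347741 -0.01498866  0.03765792] 0.19282628396751425
```

View pics/s2.png

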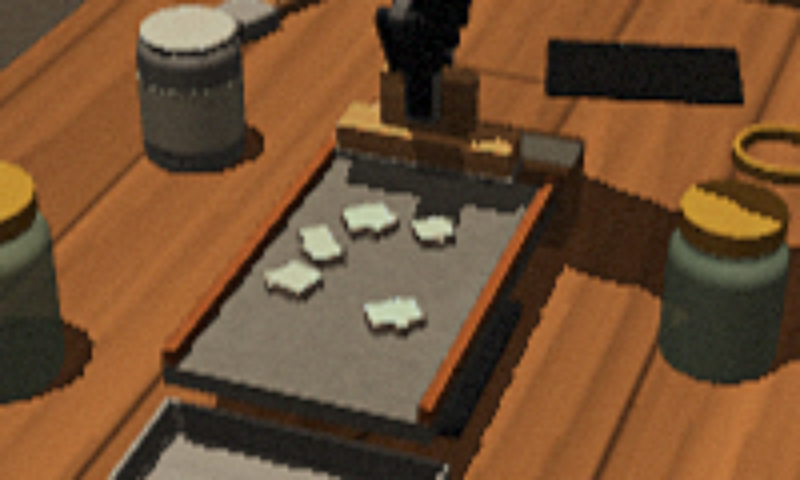

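The scraper hangs level over the carton end ((430,130) in the crop), between the strips with all flakes ahead of it. Feeling downwards now.

>>> drive_tool --increments '[[[0,0,0,-0.003,0],[0,0,0,-0.006,0],[0,0,0,-0.008,0],[0,0,0,-0.008,0]]]'

```text
time: 5.2
tcp_pos: [0.5502, -0.0835, 0.1061]
eef_rot: [-0.013, -0.707, -0.013, 0.707]
wrist_force: [0.1, 0.5, -2.0]
finger_gap: 0.201
```

>>> drive_tool --increments '[[[0,0,0,-0.001,0],[0,0,0,-0.002,0],[0,0,0,-0.002,0]]]'

```text
time: 5.5
tcp_pos: [0.5503, -0.0835, 0.1042]
eef_rot: [-0.013, -0.707, -0.013, 0.707]
wrist_force: [0.1, 0.0, -2.2]
finger_gap: 0.199
```

>>> drive_tool --increments '[[[0,0,0,-0.001,0],[0,0,0,-0.002,0],[0,0,0,-0.002,0]]]'

```text
time: 5.8
tcp_pos: [0.5502, -0.0835, 0.1022]
eef_rot: [-0.013, -0.707, -0.013, 0.707]
wrist_force: [-0.3, 0.6, -2.4]
finger_gap: 0.203
```

Free-hanging reads about −2.2 N. Continuing down.

>>> drive_tool --increments '[[[0,0,0,-0.001,0],[0,0,0,-0.002,0],[0,0,0,-0.002,0]]]'

```text
time: 6.1
tcp_pos: [0.5502, -0.0835, 0.1001]
eef_rot: [-0.013, -0.707, -0.013, 0.707]
wrist_force: [-0.0, -0.6, -2.0]
finger_gap: 0.203
```

>>> drive_tool --increments '[[[0,0,0,-0.001,0],[0,0,0,-0.0015,0],[0,0,0,-0.0015,0]]]'

```text
time: 6.4
tcp_pos: [0.5503, -0.0835, 0.0987]
eef_rot: [-0.013, -0.707, -0.013, 0.707]
wrist_force: [-0.8, -0.8, -1.4]
finger_gap: 0.199
```

>>> drive_tool --increments '[[[0,0,0,-0.001,0],[0,0,0,-0.0015,0],[0,0,0,-0.0015,0]]]'

```text
time: 6.7
tcp_pos: [0.5503, -0.0835, 0.0972]
eef_rot: [-0.013, -0.707, -0.013, 0.707]
wrist_force: [-0.1, 0.5, -2.2]
finger_gap: 0.199
```

>>> drive_tool --increments '[[[0,0,0,-0.001,0],[0,0,0,-0.002,0],[0,0,0,-0.002,0]]]'

```text
time: 7.0
tcp_pos: [0.5502, -0.0835, 0.0951]
eef_rot: [-0.013, -0.707, -0.013, 0.707]
wrist_force: [-0.2, -0.2, -0.7]
finger_gap: 0.202
```

>>> drive_tool --increments '[[[0,0,0,-0.001,0],[0,0,0,-0.0015,0],[0,0,0,-0.0015,0]]]'

```text
time: 7.3
tcp_pos: [0.5503, -0.0835, 0.0939]
eef_rot: [0.013, 0.707, 0.013, -0.707]
wrist_force: [0.1, -0.1, -1.7]
finger_gap: 0.204
```

>>> drive_tool --increments '[[[0,0,0,-0.001,0],[0,0,0,-0.0015,0],[0,0,0,-0.0015,0]]]'

```text
time: 7.6
tcp_pos: [0.5504, -0.0836, 0.0938]
eef_rot: [0.013, 0.707, 0.013, -0.707]
wrist_force: [-4.0, 0.0, 8.5]
finger_gap: 0.199
```

Contact at TCP z≈0.0938 with ~10 N. Holding briefly, then wiping in short stretches while following the slope.

>>> drive_tool --increments '[[[0,0,0,0,0],[0,0,0,0,0],[0,0,0.005,0,0],[0,-0.0003,0.01,0.0002,0],[0,-0.0006,0.018,0.0004,0],[0,-0.001,0.025,0.0005,0]]]'

```text
time: 8.2
tcp_pos: [0.5511, -0.0599, 0.0944]
eef_rot: [0.014, 0.708, 0.011, -0.706]
wrist_force: [0.8, -5.4, 7.1]
finger_gap: 0.2
```

>>> drive_tool --increments '[[[0,-0.0003,0.008,0.0002,0],[0,-0.0006,0.016,0.0003,0],[0,-0.001,0.024,0.0005,0],[0,-0.001,0.032,0.0006,0]]]'

```text
time: 8.6
tcp_pos: [0.5502, -0.0281, 0.0953]
eef_rot: [0.014, 0.708, 0.011, -0.706]
wrist_force: [-0.5, -7.4, 8.4]
finger_gap: 0.198
```

>>> drive_tool --increments '[[[0,-0.0003,0.008,0.0002,0],[0,-0.0006,0.016,0.0003,0],[0,-0.001,0.024,0.0005,0],[0,-0.001,0.032,0.0006,0]]]'

```text
time: 9.0
tcp_pos: [0.5494, 0.0038, 0.0961]
eef_rot: [0.014, 0.709, 0.011, -0.705]
wrist_force: [0.8, -7.9, 9.6]
finger_gap: 0.196
```

>>> drive_tool --increments '[[[0,-0.0003,0.008,0.0003,0],[0,-0.0006,0.016,0.0005,0],[0,-0.001,0.024,0.0007,0],[0,-0.001,0.032,0.0009,0]]]'

```text
time: 9.4
tcp_pos: [0.5483, 0.036, 0.0969]
eef_rot: [0.014, 0.709, 0.011, -0.705]
wrist_force: [0.2, -7.1, 9.7]
finger_gap: 0.203
```

>>> drive_tool --increments '[[[0,-0.0003,0.008,0.0003,0],[0,-0.0006,0.016,0.0005,0],[0,-0.001,0.024,0.0007,0],[0,-0.001,0.032,0.0009,0]]]'

```text
time: 9.8
tcp_pos: [0.5472, 0.0681, 0.0977]
eef_rot: [0.014, 0.708, 0.011, -0.706]
wrist_force: [0.9, -8.0, 9.4]
finger_gap: 0.2
```

Run:
```python
from h import *
im=robot.snapshot('side');cv2.imwrite('pics/s3.png',cv2.resize(im[160:310,220:420,::-1],None,fx=4,fy=4))
```

```text
(no output)
```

View pics/s3.png

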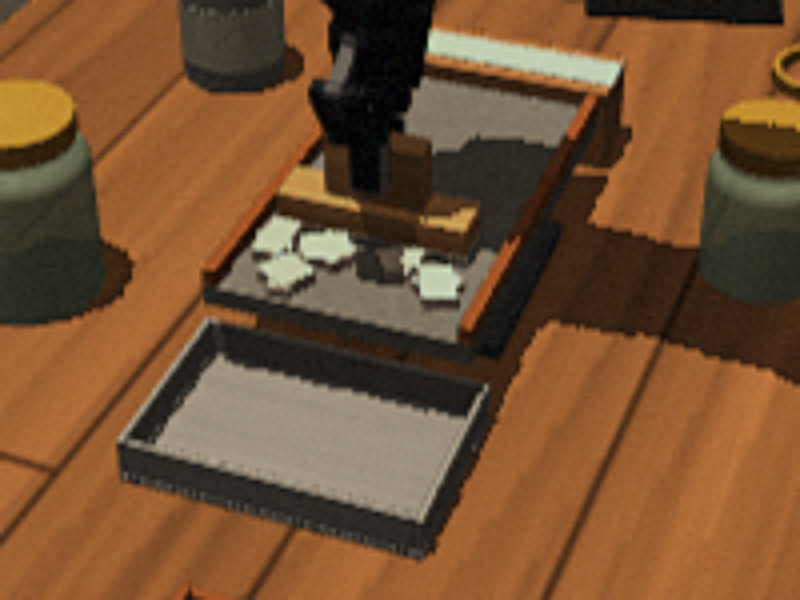

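All five flakes are bunched ahead of the scraper ((275,238), (325,245), (285,270), (412,260), (438,282)), none slipping past. On to the tray end, with a pause for step 2.

>>> drive_tool --increments '[[[0,-0.0003,0.008,0.0002,0],[0,-0.0006,0.016,0.0004,0],[0,-0.0009,0.023,0.0006,0],[0,-0.001,0.03,0.0008,0],[0,-0.001,0.036,0.0009,0],[0,-0.001,0.04,0.001,0],[0,-0.001,0.044,0.0011,0]]]'

```text
time: 10.55
tcp_pos: [0.5461, 0.1054, 0.0986]
eef_rot: [0.016, 0.708, 0.017, -0.706]
wrist_force: [-0.2, -8.0, 8.4]
finger_gap: 0.2
```

>>> drive_tool --increments '[[[0,0,0.004,0.0001,0],[0,0,0.008,0.0002,0],[0,-0.0003,0.014,0.0003,0],[0,-0.0005,0.02,0.0004,0],[0,-0.0008,0.026,0.0005,0],[0,-0.001,0.032,0.0005,0],[0,-0.001,0.034,0.0005,0],[0,-0.001,0.034,0.0005,0]]]'

```text
time: 11.35
tcp_pos: [0.546, 0.1234, 0.0989]
eef_rot: [0.02, 0.707, 0.031, -0.706]
wrist_force: [-0.3, -6.3, 7.6]
finger_gap: 0.199
```

Run:
```python
from h import *
im=robot.snapshot('side');cv2.imwrite('pics/s4.png',cv2.resize(im[160:310,220:420,::-1],None,fx=4,fy=4))
```

```text
(no output)
```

View pics/s4.png

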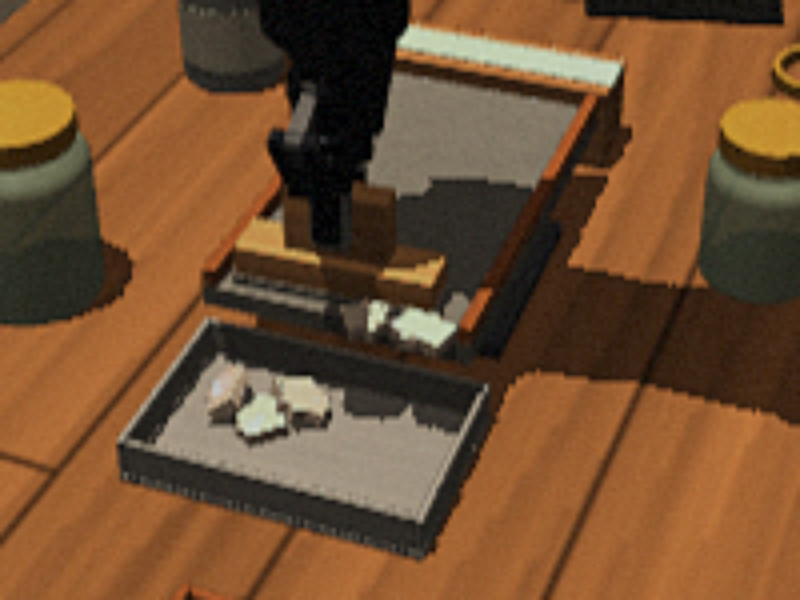

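Three flakes are in the tray and two are at the edge near (375,315) and (420,325). The tool lags and tilts, so I check the joints.

Run:
```python
from h import *
s=robot.observe();print(s['time'],s['joints'],s['tcp_pos'],yaw().round(3).tolist(),s['wrist_force'],s['ft_torque'])
```

```text
11.4 [ 0.07075501  0.35493347 -0.23026742  0.98295211  0.01500418  3.14068524] [0.54607025 0.12341787 0.09887102] [[0.002, 0.072, -0.997], [0.015, -0.997, -0.072], [-1.0, -0.015, -0.003]] [ 0.0539232  -6.91066401  6.10747997] [-1.3325583   0.06702671  0.02206929]
```

Joint 6 sits at its limit (3.14), so the yaw has to follow the base joint. I add a slow + turn so the tool can advance.

>>> drive_tool --increments '[[[0,0,0,0,0.01],[0,0,0,0,0.02],[0,0,0,0,0.03],[0,0,0,0,0.04],[0,0,0,0,0.05],[0,0,0,0,0.06],[0,0,0,0,0.065],[0,0,0,0,0.065]]]'

```text
time: 12.2
tcp_pos: [0.5463, 0.1248, 0.0988]
eef_rot: [0.042, 0.706, 0.055, -0.705]
wrist_force: [1.4, -2.0, 6.9]
finger_gap: 0.204
```

>>> drive_tool --increments '[[[0,-0.0002,0.005,0.0001,0],[0,-0.0004,0.01,0.0002,0],[0,-0.0006,0.015,0.0003,0],[0,-0.0008,0.02,0.0003,0],[0,-0.001,0.024,0.0003,0],[0,-0.001,0.026,0.0003,0],[0,-0.001,0.026,0.0003,0]]]'

```text
time: 12.9
tcp_pos: [0.5452, 0.1495, 0.0994]
eef_rot: [0.043, 0.706, 0.053, -0.705]
wrist_force: [0.9, -6.1, 8.4]
finger_gap: 0.2
```

Run:
```python
from h import *
im=robot.snapshot('side');cv2.imwrite('pics/s5.png',cv2.resize(im[160:310,220:420,::-1],None,fx=4,fy=4))
print(robot.observe()['joints'])
```

```text
[ 0.11766536  0.36421841 -0.2150314   0.98890521  0.01465815  3.12261939]
```

View pics/s5.png

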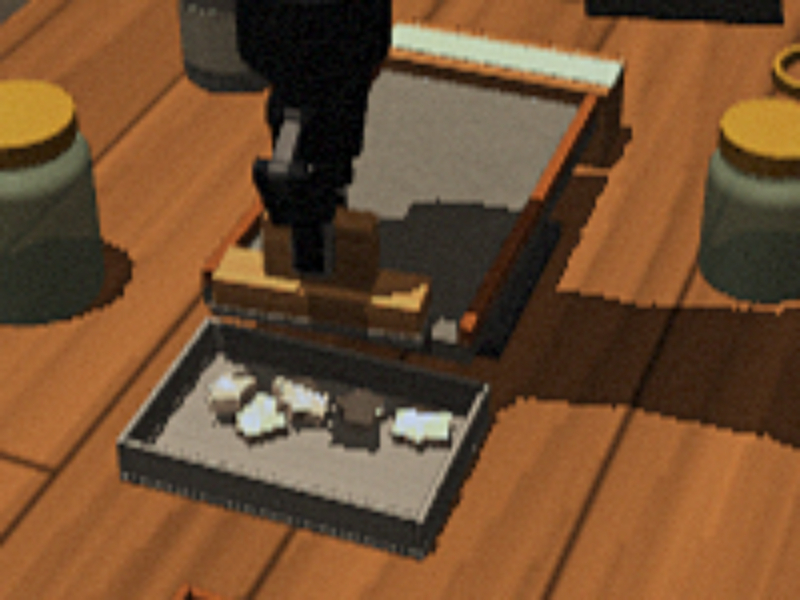

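Four bright flakes plus one in shadow (358,405) appear to be in the tray; the light patch on the board at (445,328) is probably just lit surface. Lifting away, then checking from above.

>>> drive_tool --increments '[[[0,0,0,0.015,0],[0,0,0,0.045,0],[0,0,-0.02,0.07,0],[0,-0.005,-0.065,0.07,0],[0,-0.01,-0.11,0.07,0],[0,-0.015,-0.155,0.07,0],[0,-0.02,-0.2,0.07,0.02],[0,-0.025,-0.245,0.07,0.04],[0,-0.03,-0.29,0.07,0.06],[0,-0.035,-0.335,0.07,0.08],[0,-0.04,-0.38,0.07,0.1],[0,-0.045,-0.425,0.07,0.1],[0,-0.05,-0.47,0.07,0.1],[0,-0.056,-0.51,0.07,0.1],[0,-0.062,-0.543,0.06,0.1],[0,-0.062,-0.543,0.04,0.1],[0,-0.062,-0.543,0.03,0.1],[0,-0.062,-0.543,0.03,0.1]]]'

```text
time: 14.75
tcp_pos: [0.4807, -0.3904, 0.1252]
eef_rot: [-0.076, -0.7, -0.092, 0.704]
wrist_force: [-0.6, -0.3, -1.6]
finger_gap: 0.199
```

Run:
```python
from h import *
im=robot.snapshot('top');M=yaw()
print(robot.observe()['tcp_pos'],np.degrees(np.arctan2(M[1,1],M[0,1])),M[:,0].round(3))
print([(np.round(d['position'],3).tolist(),round(d['score'],2)) for d in robot.tip_of('chip1','top')])
cv2.imwrite('pics/t6.png',cv2.resize(im[165:260,210:400,::-1],None,fx=4,fy=4,interpolation=cv2.INTER_CUBIC))
```

```text
[ 0.48136101 -0.3907206   0.12658172] -76.34594158759955 [-0.006  0.02  -1.   ]
[([0.567, 0.184, 0.016], 0.52), ([0.591, 0.174, 0.021], 0.51), ([0.547, 0.166, 0.018], 0.51), ([0.517, 0.153, 0.014], 0.49), ([0.488, 0.158, 0.011], 0.43)]
```

View pics/t6.png

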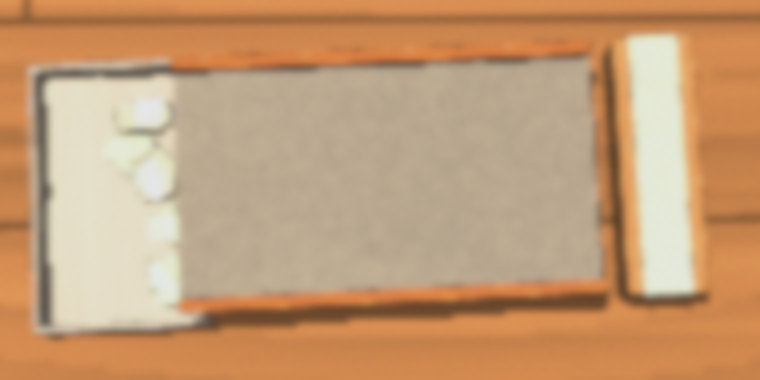

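The board is clear and all five flakes lie in the tray ((110–180), 100–300). Now setting the scraper down.

>>> drive_tool --increments '[[[0,0.002,0,-0.03,0],[0,0.002,0,-0.06,0],[0,0.002,0,-0.078,0],[0,0.002,0,-0.082,0],[0,0.002,0,-0.084,0],[0,0.002,0,-0.084,0]]]'

```text
time: 15.45
tcp_pos: [0.4848, -0.3928, 0.0452]
eef_rot: [-0.078, -0.702, -0.09, 0.702]
wrist_force: [-0.1, -0.3, -2.0]
finger_gap: 0.199
```

>>> drive_tool --increments '[[[0,0,0,-0.001,0],[0,0,0,-0.002,0],[0,0,0,-0.002,0]]]'

```text
time: 15.75
tcp_pos: [0.484, -0.3927, 0.0423]
eef_rot: [-0.078, -0.701, -0.09, 0.703]
wrist_force: [0.1, -0.2, -1.1]
finger_gap: 0.202
```

>>> drive_tool --increments '[[[0,0,0,-0.001,0],[0,0,0,-0.002,0],[0,0,0,-0.002,0]]]'

```text
time: 16.05
tcp_pos: [0.4839, -0.3925, 0.0404]
eef_rot: [-0.078, -0.701, -0.09, 0.703]
wrist_force: [-0.8, 0.9, 3.9]
finger_gap: 0.202
```

Seated (~6 N). Releasing and rising.

>>> drive_tool --increments '[[[30,0,0,0,0],[60,0,0,0,0],[100,0,0,0,0],[100,0,0,0,0],[100,0,0,0,0],[100,0,0,0,0],[100,0,0,0.02,0],[100,0,0,0.05,0],[100,0,0,0.09,0],[100,0,0,0.13,0],[100,0,-0.04,0.16,0],[100,0,-0.08,0.17,0],[100,0,-0.1,0.17,0],[100,0,-0.1,0.17,0],[100,0,-0.1,0.17,0]]]'

```text
time: 17.55
tcp_pos: [0.4834, -0.4923, 0.2089]
eef_rot: [-0.077, -0.701, -0.09, 0.703]
wrist_force: [-0.1, -1.1, -1.1]
finger_gap: 1.004
```

Run:
```python
from h import *
im=robot.snapshot('side');print(robot.observe()['wrist_force'])
for c in ['side','top']:
    if c=='top':robot.snapshot(c)
    for q in ['scraper','pad','chip1','jar_front','jar_back','can']:
        print(c,q,[(np.round(d['position'],3).tolist(),round(d['score'],2)) for d in robot.tip_of(q,c)[:5]])
cv2.imwrite('pics/s7.png',im[100:320,200:480,::-1].repeat(2,0).repeat(2,1))
```

```text
[-0.20067168 -0.55889293 -0.28432414]
side scraper [([0.482, -0.389, 0.003], 0.65)]
side pad [([0.485, -0.391, 0.002], 0.66)]
side chip1 [([0.547, 0.016, 0.058], 0.68), ([0.483, 0.156, 0.017], 0.66), ([0.554, 0.161, 0.018], 0.6), ([0.567, 0.184, 0.014], 0.56), ([0.525, 0.155, 0.013], 0.49)]
side jar_front [([0.351, -0.059, 0.002], 0.89)]
side jar_back [([0.75, 0.115, -0.001], 0.86)]
side can [([0.755, -0.159, 0.002], 0.64)]
top scraper []
top pad []
top chip1 [([0.549, 0.167, 0.019], 0.6), ([0.566, 0.184, 0.013], 0.54), ([0.485, 0.155, 0.015], 0.45), ([0.592, 0.174, 0.018], 0.42), ([0.522, 0.154, 0.016], 0.37)]
top jar_front [([0.349, -0.061, 0.001], 0.65)]
top jar_back [([0.752, 0.12, -0.0], 0.64), ([0.485, -0.395, 0.004], 0.24)]
top can [([0.754, -0.158, 0.004], 0.81), ([0.593, 0.176, 0.016], 0.6)]
```

View pics/s7.png

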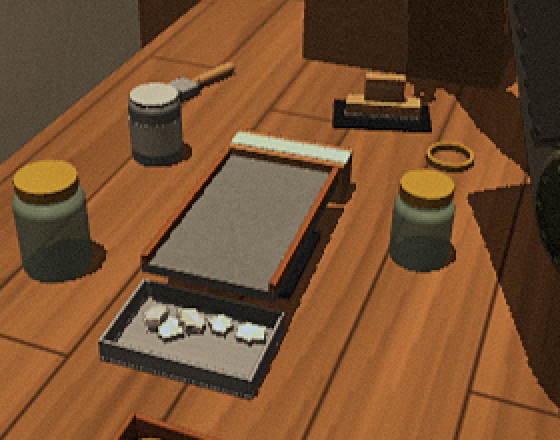

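The scraper stands on its pad (385,105), five flakes are in the tray, the board is empty and the jars and can are in place. Handing in.

```bash
python3 -c "
from rig import robot
print(robot.finish_job())"
```

```text
the job is handed in; nothing more can be done
None
```

The job is handed in, at about 18 s on the robot's clock. I pressed the scraper on the board at the carton end with about 10 N and wiped it to the tray end at about 8–12 N. All five flakes went into the tray, and I then stood the scraper back on its pad and let go.

**Last checks:**
- **Flakes:** the side picture and the top-camera detections both show five flakes in the tray. The board is empty. One side-camera detection put a flake at the board's middle, but the picture shows nothing there and the top view contradicts it.
- **Scraper:** it stands upright, about 4 mm from the pad's centre by the side camera. The top camera did not detect the scraper or the pad in that last look.
- **Jars and can:** their positions match the start to within about 4 mm.
- **Robot:** the gripper is open, raised and clear of everything.

**Wipe problem:** near the tray end, joint 6 reached its range limit at 3.14 rad. I finished the last 25 mm of the wipe with the scraper turned about 6° out of square with the board.

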